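# Find and press the hidden drawer catch

### The job

One of the five identical square wooden pads set flush in the top of the low wooden chest is a concealed catch; the other four are solid. Feel across the pads with closed fingertips, find the one that gives, and press it fully in so that the drawer in the chest's front springs open by itself, then let the pad come back up and move clear. Do not touch the drawer, and leave the jar, the spool and all the other things where they are.

Things in the scene. Friction and masses are not known exactly. Their poses are not given: they have to be found in the camera images.
- chest: Low pine chest, fixed, 240 mm along its own x, 330 mm along its own y, 90 mm high; origin at the centre of its underside, on the shelf; z up. Its front (drawer side) faces its own -x. In its flat top lies a row of five look-alike pads (see pad_row); behind chest x = +35 mm the top carries a jar and a spool.
- pad_row (a point): Centre of the face of the middle pad; axes as the chest's (fixed at chest x -50, y 0, z 88.5 mm). Five pale pads 44 x 44 mm in 47 x 47 mm openings, faces 1.5 mm below the top, centres at y = -112, -56, 0, 56, 112 mm from here. One, not told apart by sight and different each time, is the sprung catch; four are rigid.
- catch (a joint): How far the sprung pad is pressed in, m: 0 out (1.5 mm below the top), 0.006 fully in (7.5 mm below the top). It starts to give at about 2.5 N, is fully in at about 6 N, frees the drawer once it is about 4 mm in, and springs back when let go.
- drawer (a joint): Opening of the drawer in the chest's front, m: 0 shut, 0.05 fully out. It is driven out along the chest's -x by its own spring in about a second once the catch frees it, and stays out. It has no handle.
- tray: The drawer itself: front panel 298 mm wide, from 11.5 to 61.5 mm above the shelf, 12 mm thick, flush with the chest's front when shut. Its frame coincides with the chest's frame when shut and travels with the drawer. Not to be touched.
- jar: Small glass jar of brass-coloured swivels with a white lid, 48 mm across, 56 mm high, standing on the rear of the chest's top; origin at the centre of its underside. Not to be disturbed.
- spool: Orange line spool, 52 mm across, 32 mm high, standing on the rear of the chest's top; origin at the centre of its underside. Not to be disturbed.
- multitool: Closed stainless multitool lying on the shelf left of the chest, 100 x 28 x 16 mm; origin at the centre of its underside. Not to be disturbed.
- screwdriver: Screwdriver lying on the shelf left of the chest, handle to its -x. Not to be disturbed.
- reel_case: Black plastic reel case on the shelf right of the chest, 130 x 110 x 71 mm; origin at the centre of its underside. Not to be disturbed.
- tin: Aluminium tin standing on the shelf right of the chest, 64 mm across, 50 mm high; origin at the centre of its underside. Not to be disturbed.

How it is judged:
By the outcome, as a careful person would: the job done as asked, in the order asked, and still so for the second after the job is handed in, with the robot touching nothing.
It also fails if it takes over 45 s, if anything falls off the work surface, if the arm or the gripper's body presses on something with over 40 N, if the wrist force passes 120 N, or if a joint passes its speed limit or range.

### The arm

A 6-joint arm with a two-finger parallel gripper is mounted at the origin on the work surface. World frame = base frame: x ahead of the robot, y to its left, z up, the work surface at z = 0. Lengths are in m, angles in rad, forces in N, time in s.
With the tool pointing down it reaches from about 0.35 to 0.725 m from the base axis. Payload 4.3 kg.
Tool frame: the origin (TCP) lies midway between the tips of the shut fingers; the grasp point (between the pads) lies 19 mm behind it; z points along the fingers, y is the direction in which the jaws open and shut (so a half turn about z gives the same grasp; the last joint's range is limited). The gripper opens to 85 mm and grips with 20 to 120 N. Pads are 22 mm wide; open, the fingers measure 114 mm over their backs; the gripper's body (76 mm by 85 mm) begins 54 mm behind the grasp point. The pads swing forward as they close: fully open they stand 13 mm farther back than shut.
Start: joints at [-1.261, 0.377, 0.081, 1.274, 0, 1.46], TCP at [0.234, -0.525, 0.231] pointing down, gripper open.
Joint ranges: [-2.72, 2.72], [-0.84, 1.66], [-1.02, 1.22], [-1.77, 2.12], [-1.37, 1.28], [-3.14, 3.14]. Speed limits (rad/s): [2.57, 2.57, 3.14, 3.14, 3.14, 3.14].

### API

Orientations are given as a unit quaternion [w, x, y, z].
In Python, from bench import env gives the robot as it stands. The module is installed in compiled form; this text tells all that it offers.
- The arm moves only by the shell command python3 -m jog 'ROWS' [OPENING] [FORCE]. ROWS is JSON, one flat list of numbers, 4 for each row, row after row: the shift along the world's x, y, z in m, then the turn about the world's z in degrees. A call has 1 to 12 rows; each row shifts and turns the commanded pose from where the row before left it; what a row does not reach is not made up. A row lasts 1/12 s, in which the tool goes at most 41.7 mm and 7.16 degrees, less where a joint would pass 70% of its speed; a pose out of reach is approached as far as the arm can. A call is refused whole if a number of a shift passes 0.0417 or a number of a turn 7.16, either way. A call with a gripper value outside its range is refused whole. OPENING is the finger opening in m, from 0 to 0.0854, set as the call begins (- or left out, the last holds). The fingers move at their own pace and stop on an object; FORCE is the grip in N (left out, the last holds). Time passes only in rows, so rows that do not move let the fingers close. It gives the time, the measured TCP pose, the force and the opening at its end, in the units of the state.
- env.get_state(): the state, without advancing time (a new reading comes with each control period).
- env.snapshot(name): name is "scene" or "top"; returns a dict with "frame" (384x512x3 uint8, blue, green, red), "range_z" (384x512 float32, m along the optical axis (not along the pixel's ray), 0 where there is no reading), "camera_matrix" (3x3 intrinsics, pixels), "distortion" ([k1, k2, p1, p2, k3] as OpenCV has them; the pictures are not rectified), "cam_to_world" (4x4, takes a point from camera to world coordinates). Camera axes: x right, y down, z forward; pixel columns grow to the right and rows downward; lengths in m; the calibration is good to about 2 mm. A picture is of the moment at which its call begins.
- env.job_done(): hands the job in, once; it reports no verdict.
The state is a dict: "t": time; "joint_pos": joint angles; "joint_velocities": joint speeds; "joint_efforts": joint torques, N m; "tcp_pos": TCP position; "tcp_rot": TCP orientation; "contact_force": force on the tool from outside, world axes, zero at the start; "moment": the same for the moment, N m; "opening": finger opening in m.
Only numpy, scipy, OpenCV 4.12 (cv2) and the standard library are available. Lean on these libraries where they do the work, as an engineer would, in place of code of your own. Each camera call takes 0.05 s, during which the arm holds its last target. There are 200 camera calls.

## Working session

There is one attempt and no reset: what is moved stays moved. The work goes in short steps, Python scripts to look and compute and a shell command to move; the robot and the scene stay as the last step left them, time stands still between calls to the robot, and variables do not carry over. Pictures are saved under pics/ and viewed, about 8 in all and at most 12, crops included, and the job is handed in when it is done.

```bash
mkdir -p pics
cat > h.py <<'E'
import numpy as np, cv2
from bench import env
def cloud(s):
    h,w=s["range_z"].shape
    u,v=np.meshgrid(np.arange(w),np.arange(h))
    p=cv2.undistortPoints(np.stack([u,v],-1).reshape(-1,1,2).astype(float),s["camera_matrix"],s["distortion"]).reshape(h,w,2)
    z=s["range_z"].astype(float)
    P=np.stack([p[...,0]*z,p[...,1]*z,z,np.ones_like(z)],-1)@np.array(s["cam_to_world"]).T
    P=P[...,:3].copy(); P[z==0]=np.nan
    return P
E
python3 - <<'E'
from h import *
for n in("top","scene"):
    s=env.snapshot(n); cv2.imwrite(f"pics/{n}0.png",s["frame"]); np.save(n+"0.npy",cloud(s))
P=np.load("top0.npy"); m=np.abs(P[...,2]-.09)<.006
xy=P[m][:,:2].astype(np.float32); print(m.sum(),cv2.minAreaRect(xy),xy.min(0),xy.max(0))
m=m.astype(np.uint8);n,l,st,c=cv2.connectedComponentsWithStats(m);print([list(x) for x in st if x[4]>100])
print(env.get_state())
E
```

```text
8962 ((0.731164813041687, -0.04322540760040283), (1.5638418197631836, 0.5497680306434631), 80.66674041748047) [ 0.33313945 -0.7927591 ] [0.99094987 0.7675685 ]
[[np.int32(0), np.int32(0), np.int32(512), np.int32(384), np.int32(187646)], [np.int32(144), np.int32(49), np.int32(84), np.int32(6), np.int32(191)], [np.int32(470), np.int32(74), np.int32(39), np.int32(39), np.int32(143)], [np.int32(144), np.int32(85), np.int32(85), np.int32(5), np.int32(171)], [np.int32(449), np.int32(87), np.int32(7), np.int32(59), np.int32(116)], [np.int32(166), np.int32(126), np.int32(124), np.int32(98), np.int32(7964)]]
{'t': 0.1, 'joint_pos': array([-1.26127053e+00,  3.77991959e-01,  7.97637758e-02,  1.27439761e+00,
        1.51002603e-05,  1.46050857e+00]), 'joint_velocities': array([ 0.00085752,  0.00062102,  0.00318721,  0.00061792, -0.0001638 ,
        0.00124874]), 'joint_efforts': array([ 1.26477647e-03, -4.64692891e+01,  2.70583677e+01,  1.20544044e-02,
       -8.92114781e-05,  4.90319252e-06]), 'tcp_pos': array([ 0.23420118, -0.52450142,  0.23045485]), 'tcp_rot': array([-9.10949579e-04,  9.78049936e-01,  2.08368631e-01, -8.34615491e-05]), 'contact_force': array([ 0.74787971, -0.11864391, -0.54341613]), 'moment': array([-0.00704329, -0.016178  , -0.00074444]), 'opening': 0.08535571427324935}
```

View pics/top0.png

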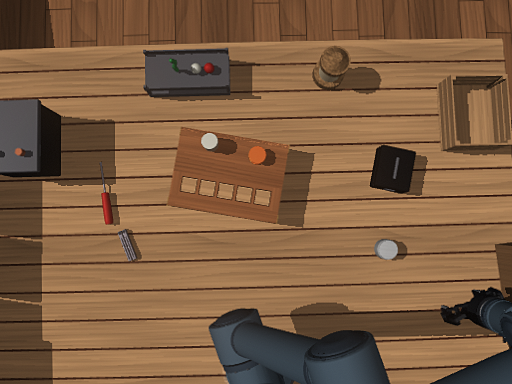

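View pics/scene0.png

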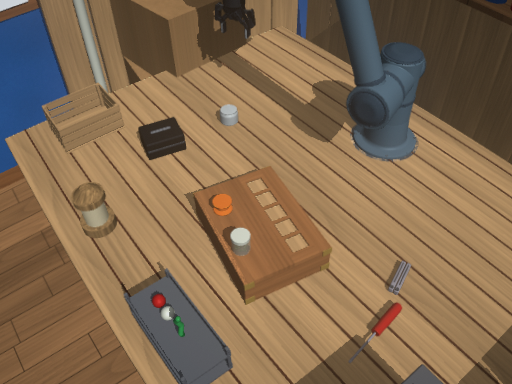

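The top view shows the chest at around pixel (230,175). The five pads run from (188,185) to (262,198), with the jar at (209,141) and the spool at (257,155). The scene view agrees. Next I'll measure the chest pose and the pad centres.

Run:
```python
from h import *
P=np.load("top0.npy"); m=(np.abs(P[...,2]-.09)<.006).astype(np.uint8); m[:120]=0;m[:,:160]=0;m[:,295:]=0;m[230:]=0
n,l,st,c=cv2.connectedComponentsWithStats(m);k=1+st[1:,4].argmax()
print("zmed",np.nanmedian(P[l==k][:,2]))
r=cv2.minAreaRect(P[l==k][:,:2].astype(np.float32));print("top",r)
g=cv2.imread("pics/top0.png").astype(int)
for(u,v)in((188,185),(207,188),(225,191),(244,195),(262,198)):
    print(g[v,u],P[v,u].round(4))
pm=(g[...,1]>135)&(l==k); pm=pm.astype(np.uint8)
n,l2,s2,c=cv2.connectedComponentsWithStats(pm)
C=[]
for i in range(1,n):
    if s2[i,4]>60: C.append(P[l2==i].mean(0)); print(s2[i],c[i],C[-1].round(4))
C=np.array(C); 
if len(C)>1:
    d=C[np.argmin(C[:,1])]-C[np.argmax(C[:,1])]; print("dir",np.degrees(np.arctan2(d[1],d[0])),np.linalg.norm(d))
```

```text
zmed 0.08939563084516688
top ((0.5996760725975037, 0.08025141060352325), (0.3345489501953125, 0.24113477766513824), 78.80940246582031)
[ 88 129 172] [0.5708 0.2001 0.0874]
[ 86 127 169] [0.5602 0.1433 0.0878]
[ 87 127 171] [0.5494 0.0893 0.0928]
[ 91 133 178] [0.5362 0.0331 0.0905]
[ 91 133 177] [ 0.5256 -0.0203  0.094 ]
```

```bash
python3 -m jog '[0.0147,0.0252,0,-1.8,0.0147,0.0252,0,-1.8,0.0147,0.0252,0,-1.8,0.0147,0.0252,0,-1.8,0.0147,0.0252,0,-1.8,0.0147,0.0252,0,-1.8,0.0147,0.0252,0,-1.8,0.0147,0.0252,0,-1.8,0.0147,0.0252,0,-1.8,0.0147,0.0252,0,-1.8]' 0 20
python3 -m jog '[0.0147,0.0252,0,-1.7,0.0147,0.0252,0,-1.7,0.0147,0.0252,0,-1.7,0.0147,0.0252,0,-1.7,0.0147,0.0252,0,-1.7,0.0147,0.0252,0,-1.7,0.0147,0.0252,0,-1.7,0.0147,0.0252,0,-1.7,0.0147,0.0252,0,-1.7,0.0147,0.0252,0,-1.7,0,0,0,0,0,0,0,0]'
```

```text
t: 0.93
tcp_pos: [0.3816, -0.2715, 0.231]
tcp_rot: [-0.0, 0.999, 0.052, -0.0]
contact_force: [0.4, 0.1, 0.4]
opening: 0.0001
t: 1.93
tcp_pos: [0.5268, -0.0286, 0.2307]
tcp_rot: [-0.003, 0.996, -0.089, -0.0]
contact_force: [-1.3, -0.5, 0.6]
opening: 0.0002
```

```bash
python3 -m jog '[0.001,0.004,-0.025,-0.5,0.001,0.004,-0.025,-0.5,0,0,-0.025,0,0,0,-0.025,0,0,0,-0.02,0,0,0,0,0,0,0,0,0]'
python3 - <<'E'
from h import *
s=env.snapshot("scene"); f=s["frame"][100:280,180:360]; cv2.imwrite("pics/s1.png",cv2.resize(f,None,fx=3,fy=3))
print(env.get_state()["tcp_pos"],env.get_state()["contact_force"])
E
```

```text
t: 2.52
tcp_pos: [0.5255, -0.0304, 0.1106]
tcp_rot: [-0.007, 0.996, -0.093, -0.001]
contact_force: [0.3, 0.1, 0.3]
opening: -0.0002
[ 0.52691872 -0.03043491  0.11192465] [0.63403358 0.17574015 0.71228216]
```

View pics/s1.png

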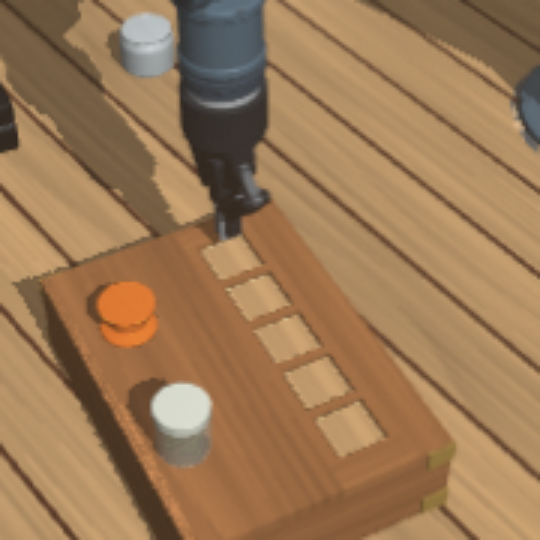

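The close view shows the closed tips at about (230,238), at the near edge of the end pad at (232,258). The measured y also says about 10 mm short, so I'll correct that.

```bash
python3 -m jog '[0,0.003,0,0,0,0.003,0,0,0.001,0.003,0,0,0.001,0.0015,0,0,0,0,0,0,0,0,0,0]';python3 -m jog '[0,0,-0.003,0,0,0,-0.003,0,0,0,-0.003,0,0,0,-0.003,0,0,0,0,0,0,0,0,0]'
```

```text
t: 3.07
tcp_pos: [0.5287, -0.0243, 0.1116]
tcp_rot: [-0.009, 0.996, -0.088, 0.001]
contact_force: [0.6, 1.1, 0.4]
opening: 0.0004
t: 3.57
tcp_pos: [0.528, -0.0243, 0.0989]
tcp_rot: [-0.009, 0.996, -0.088, 0.0]
contact_force: [-0.1, -1.1, 0.0]
opening: -0.0
```

```bash
python3 -m jog '[0.001,0.004,-0.002,0,0,0.002,-0.002,0,0,0,-0.002,0,0,0,-0.002,0,0,0,0,0,0,0,0,0]';python3 -m jog '[0,0,-0.001,0,0,0,0,0]';python3 -m jog '[0,0,-0.001,0,0,0,0,0]';python3 -m jog '[0,0,-0.001,0,0,0,0,0]'
```

```text
t: 4.07
tcp_pos: [0.5287, -0.0213, 0.0912]
tcp_rot: [-0.01, 0.996, -0.086, 0.001]
contact_force: [1.0, -0.4, -0.1]
opening: 0.0
t: 4.23
tcp_pos: [0.5289, -0.0214, 0.0903]
tcp_rot: [-0.01, 0.996, -0.086, 0.001]
contact_force: [-0.1, 0.8, 0.2]
opening: 0.0001
t: 4.4
tcp_pos: [0.5288, -0.0213, 0.0892]
tcp_rot: [-0.01, 0.996, -0.086, 0.001]
contact_force: [0.1, -0.4, 0.0]
opening: 0.0
t: 4.57
tcp_pos: [0.529, -0.0214, 0.0886]
tcp_rot: [-0.01, 0.996, -0.086, 0.001]
contact_force: [-0.5, -0.5, 3.2]
opening: 0.0002
```

Contact at 0.0887 (3.2 N). Next I'll go a little further to see whether it gives.

```bash
python3 -m jog '[0,0,-0.001,0,0,0,0,0]';python3 -m jog '[0,0,-0.001,0,0,0,0,0]'
```

```text
t: 4.73
tcp_pos: [0.529, -0.0214, 0.0885]
tcp_rot: [-0.01, 0.996, -0.086, 0.001]
contact_force: [-3.3, 0.9, 9.3]
opening: -0.0002
t: 4.9
tcp_pos: [0.529, -0.0214, 0.0885]
tcp_rot: [-0.01, 0.996, -0.086, 0.002]
contact_force: [-6.6, 0.7, 16.6]
opening: 0.0003
```

The pad at y=-112 is rigid. On to the next.

```bash
python3 -m jog '[0,0,0.006,0,0,0,0.006,0,0.0027,0.014,0,0,0.0027,0.014,0,0,0.0027,0.014,0,0,0.0027,0.0137,0,0,0,0,0,0,0,0,-0.004,0,0,0,-0.003,0,0,0,0,0,0,0,0,0]';python3 -m jog '[0,0,-0.001,0,0,0,0,0]';python3 -m jog '[0,0,-0.001,0,0,0,0,0]';python3 -m jog '[0,0,-0.001,0,0,0,0,0]'
```

```text
t: 5.82
tcp_pos: [0.5352, 0.0067, 0.0909]
tcp_rot: [-0.022, 0.998, -0.065, 0.001]
contact_force: [-0.2, -0.1, 1.1]
opening: 0.0003
t: 5.98
tcp_pos: [0.5355, 0.0067, 0.0903]
tcp_rot: [-0.022, 0.998, -0.065, 0.001]
contact_force: [-0.1, -0.4, 0.6]
opening: -0.0001
t: 6.15
tcp_pos: [0.5355, 0.0067, 0.0902]
tcp_rot: [-0.022, 0.998, -0.065, 0.002]
contact_force: [-2.1, -0.7, 6.0]
opening: 0.0001
t: 6.32
tcp_pos: [0.5356, 0.0067, 0.0901]
tcp_rot: [-0.022, 0.998, -0.065, 0.002]
contact_force: [-5.4, -0.8, 12.1]
opening: -0.0001
```

Lateral travel fell short, so the tip is on the rim between pads, and the tool is leaning slightly. I'll lift and check the joints.

```bash
python3 -m jog '[0,0,0.01,0,0,0,0.01,0,0,0,0,0]'; python3 -c "
from h import *
s=env.get_state();print(s['joint_pos'].round(4),s['joint_velocities'].round(3),s['joint_efforts'].round(2))"
python3 -m jog '[0,0.007,0,0,0,0.007,0,0,0,0,0,0,0,0,0,0,0,0,0,0]'; python3 -c "
from h import *
s=env.get_state();print(s['joint_pos'].round(4),s['joint_velocities'].round(3),s['joint_efforts'].round(2))"
```

```text
t: 6.57
tcp_pos: [0.5372, 0.0067, 0.1107]
tcp_rot: [-0.022, 0.998, -0.065, 0.003]
contact_force: [0.0, 0.6, 0.0]
opening: 0.0002
[-0.1311  0.3628 -0.2637  0.9407  0.0436  3.1406] [ 0.     0.015 -0.022 -0.043 -0.001  0.   ] [  0.05 -42.25  23.54   0.62   0.15   0.  ]
t: 6.98
tcp_pos: [0.5344, 0.0143, 0.1079]
tcp_rot: [-0.024, 0.998, -0.06, 0.001]
contact_force: [0.6, -0.2, -0.8]
opening: -0.0002
[-0.1207  0.3637 -0.2705  0.9377  0.049   3.1406] [-0.001 -0.001  0.003 -0.    -0.002  0.   ] [ 7.000e-02 -4.323e+01  2.450e+01  2.000e-02  1.800e-01 -0.000e+00]
```

Joint 6 is at its limit (3.14). A quarter turn the other way keeps the fingertip square to the pads and frees it.

```bash
python3 -m jog '[0,0.001,0.01,7,0,0.001,0.005,7,0,0.001,0,7,0,0.001,0,7,0,0.001,0,7,0,0.001,0,7,0,0.001,0,7,0,0.001,0,7,0,0.001,0,7,0,0.001,0,7,0,0.001,0,7,0,0.001,0,7]';python3 -m jog '[0,0,0,4,0,0,0,0,0,0,0,0]'; python3 -c "
from h import *
s=env.get_state();print(s['joint_pos'].round(4),s['tcp_pos'],2*np.degrees(np.arctan2(s['tcp_rot'][2],s['tcp_rot'][1])))"
```

```text
t: 7.98
tcp_pos: [0.5346, 0.0261, 0.123]
tcp_rot: [-0.019, 0.78, 0.626, -0.016]
contact_force: [0.8, 0.2, 0.2]
opening: 0.0004
t: 8.23
tcp_pos: [0.5346, 0.0262, 0.1231]
tcp_rot: [-0.019, 0.76, 0.649, -0.016]
contact_force: [-1.0, -0.4, 0.5]
opening: 0.0
[-0.0719  0.396  -0.1794  1.0448  0.0039  1.6554] [0.53461734 0.02617095 0.12310994] 81.02436518196977
```

```bash
python3 -m jog '[0.0025,0.0045,-0.005,-0.5,0.0025,0.0045,-0.005,-0.5,0,0,-0.006,-0.5,0,0,-0.006,-0.5,0,0,-0.006,0,0,0,-0.004,0,0,0,0,0,0,0,0,0]';python3 -m jog '[0,0,-0.001,0,0,0,0,0]';python3 -m jog '[0,0,-0.001,0,0,0,0,0]';python3 -m jog '[0,0,-0.001,0,0,0,0,0]'
```

```text
t: 8.9
tcp_pos: [0.5393, 0.0351, 0.091]
tcp_rot: [-0.019, 0.771, 0.637, -0.016]
contact_force: [-0.4, -0.4, 0.4]
opening: -0.0001
t: 9.07
tcp_pos: [0.54, 0.0351, 0.0905]
tcp_rot: [-0.019, 0.771, 0.637, -0.015]
contact_force: [-0.3, -0.2, -0.3]
opening: -0.0
t: 9.23
tcp_pos: [0.5399, 0.0351, 0.0895]
tcp_rot: [-0.019, 0.771, 0.637, -0.016]
contact_force: [0.1, 0.5, 0.2]
opening: 0.0
t: 9.4
tcp_pos: [0.54, 0.0351, 0.0887]
tcp_rot: [-0.019, 0.771, 0.637, -0.015]
contact_force: [-0.6, 0.6, 2.2]
opening: -0.0001
```

```bash
python3 -m jog '[0,0,-0.001,0,0,0,0,0]';python3 -m jog '[0,0,-0.001,0,0,0,0,0]'
```

```text
t: 9.57
tcp_pos: [0.54, 0.0351, 0.0878]
tcp_rot: [-0.019, 0.771, 0.637, -0.015]
contact_force: [0.4, 0.5, 4.7]
opening: -0.0
t: 9.73
tcp_pos: [0.54, 0.0351, 0.0867]
tcp_rot: [-0.019, 0.771, 0.637, -0.015]
contact_force: [-1.2, -0.4, 4.5]
opening: 0.0
```

This pad (y=-56) gives: 2 mm of travel at about 4.5 N. Now I'll press it fully in.

```bash
python3 -m jog '[0,0,-0.001,0,0,0,-0.001,0,0,0,0,0]';python3 -m jog '[0,0,-0.001,0,0,0,-0.0007,0,0,0,0,0]';python3 -m jog '[0,0,-0.001,0,0,0,0,0]'
```

```text
t: 9.98
tcp_pos: [0.54, 0.0351, 0.0847]
tcp_rot: [-0.019, 0.771, 0.637, -0.015]
contact_force: [0.3, -0.1, 3.1]
opening: -0.0001
t: 10.23
tcp_pos: [0.54, 0.0351, 0.0828]
tcp_rot: [-0.019, 0.771, 0.637, -0.015]
contact_force: [-1.3, 0.2, 4.5]
opening: 0.0001
t: 10.4
tcp_pos: [0.5401, 0.0351, 0.0826]
tcp_rot: [-0.018, 0.771, 0.637, -0.015]
contact_force: [-2.2, -0.4, 9.8]
opening: 0.0001
```

It bottomed out at 0.0826, with force rising to 9.8 N. Now I'll lift straight up, wait for the drawer and look.

```bash
python3 -m jog '[0,0,0,0,0,0,0.003,0,0,0,0.003,0,0,0,0.004,0,0,0,0.01,0,0,0,0.02,0,0,0,0.025,0,0,0,0.025,0,0,0,0.025,0,0,0,0.02,0]'; python3 -m jog '[-0.01,-0.03,0,0,-0.01,-0.03,0,0,-0.01,-0.03,0,0,-0.01,-0.03,0,0,-0.01,-0.03,0,0,-0.01,-0.03,0,0,-0.01,-0.03,0,0,0,0,0,0,0,0,0,0,0,0,0,0,0,0,0,0,0,0,0,0]';  python3 - <<'E'
from h import *
T=env.snapshot("top");s=env.snapshot("scene")
a=T["frame"][115:240,150:300]; b=s["frame"][150:300,180:360]
cv2.imwrite("pics/end.png",np.vstack([cv2.resize(a,(400,333)),cv2.resize(b,(400,333))])[:600] if 0 else np.hstack([cv2.resize(a,(400,333)),cv2.resize(b,(400,333))]))
d=cv2.absdiff(T["frame"],cv2.imread("pics/top0.png")).max(2)
P=cloud(T);Q=np.load("top0.npy")
c=np.array([.5997,.0803]);t=np.radians(-11.2);R=np.array([[np.cos(t),-np.sin(t)],[np.sin(t),np.cos(t)]])
L=(P[...,:2]-c)@R; z=P[...,2]
m=(L[...,0]<-.125)&(L[...,0]>-.25)&(np.abs(L[...,1])<.14)&(z>.03)&(z<.08)
print("drawer px",m.sum(),"min x",np.percentile(L[m][:,0],5) if m.any() else None)
k=(np.abs(L[...,0]+.05)<.015)
for y in(-.112,-.056,0,.056,.112):
    q=k&(abs(L[...,1]-y)<.015)&(z<.12);print(y,np.median(z[q]),np.median(Q[...,2][q]))
E
```

```text
t: 11.23
tcp_pos: [0.5397, 0.0352, 0.2188]
tcp_rot: [-0.019, 0.771, 0.637, -0.015]
contact_force: [0.6, -0.2, 0.2]
opening: -0.0002
t: 12.23
tcp_pos: [0.47, -0.1737, 0.2167]
tcp_rot: [-0.019, 0.77, 0.638, -0.016]
contact_force: [-0.2, -0.3, 1.0]
opening: -0.0
drawer px 415 min x -0.1697002787301908
-0.112 0.08766013986379995 nan
-0.056 0.08785294247338005 0.08795256761972636
0 0.0881595152617829 0.08773441734388476
0.056 0.08819793314281377 nan
0.112 0.08796747329122478 0.08818629263376021
```

View pics/end.png

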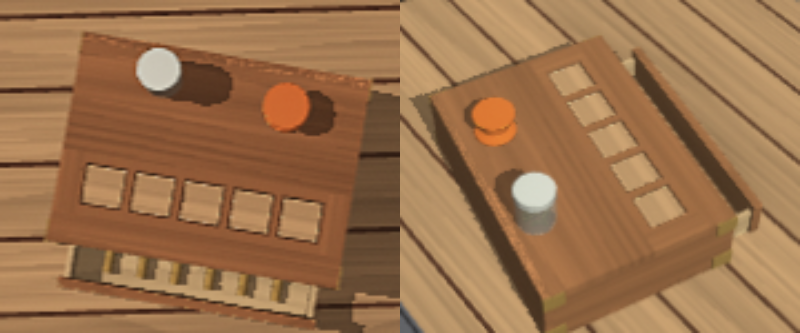

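The final views show the drawer out along the whole front (left panel, rows 250–320) by about 50 mm. All five pads are flush again, and the jar and spool are where they were. The arm is clear, so I'm handing in.

```bash
python3 -c "
from bench import env
s=env.get_state();print(s['t'],s['joint_velocities'].round(3),s['contact_force'].round(1));print(env.job_done())"
```

```text
12.3333 [-0.006 -0.001  0.001 -0.002 -0.002 -0.001] [-0.4 -0.2 -0.4]
the job is handed in; nothing more can be done
None
```

The drawer is open and the job is handed in, at about 12.3 s. The catch was the pad at chest y = -56 mm.

- **Search:** The end pad at y = -112 mm was rigid, with no give at 16.6 N. The next pad gave at about 4.5 N, so the other three were not probed.
- **Press:** I pushed the catch about 6 mm down to its stop, where the force rose to 9.8 N, and lifted straight off. The drawer then sprang open.
- **Last checks:** The drawer front stands about 50 mm out. All five pad faces are level again at about 88 mm. The jar and spool look unmoved. I did not check the things on the shelf again, but the tool never went low near them. The arm is clear and still, and the force reads about zero.
- **What went wrong:** Joint 6 reached its range limit on the way to the second pad. The tips came down on the rim between the first two pads at about 12 N, on the fixed top of the chest only. I lifted, turned the tool a quarter turn and carried on. A tool lean of about 3° stayed to the end, without effect.

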